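# Oil the rewinder gears, then open the gear cover and hold it up

### The job

Oil the label rewinder's gears: pump the hand lubricator's lever through at least three full strokes, right down to its stop and each time all the way back up. Then, before you turn the catch, tug the gear cover's pull tab to feel whether the catch still holds it, and turn the catch free if it does. Swing the cover well open, 60 degrees or more, and finish while still holding it open so that a colleague can look at the gears (it falls shut by itself), leaving everything else on the bench where it is.

Things in the scene. Friction and masses are not known exactly. Their poses are not given: they have to be found in the camera images.
- lubricator: Hand lubricator, fixed to the bench, left or right: clear oil tank under an aluminium pump head on a dark steel bracket; foot 150 (x) x 130 mm (y), 215 mm high. Origin: under the foot's middle; -x = its front, towards the robot apart from its yaw (within 0.25). The lever is on its right as the robot sees it (-y side) and points to the front.
- lever (a joint): Angle (rad) of the hand lever: 0 = at rest, sprung up, 32 degrees above level; grows as it is pressed down, to its stop at 1.08 (30 degrees below level). Pressing the grip down takes about 4 N at first and 9 N at the stop; let go, it comes back up by itself in about a second.
- lever_grip (a point): Middle of the lever's grip, a black level bar 24 mm thick and 50 mm long across the end of the steel lever. About 250 mm above the bench at rest, 96 mm at the stop. Axes turn with the lever; y = along the bar.
- lever_pivot (a point): The lever's pivot, fixed, 170 mm above the bench; the grip's middle circles it at 150 mm radius in the upright plane square to this point's y. Axes: -x = the lubricator's front, y = pivot axis, z up.
- gear_unit: White gear case, fixed to the bench, on the other side: foot 250 (x) x 270 mm (y), case top with cover 104 mm high; a steel spindle (50 mm thick, its top 219 mm above the bench) with a small label roll stands 43 mm behind the hinge. Origin: on the bench, 45 mm in front of the hinge; -x = its front, towards the robot apart from its yaw (within 0.25).
- cover (a joint): Angle (rad) of the gear cover about its hinge: 0 = shut (level); grows as its front edge swings up, stop at 1.4. While the catch holds it there is play of only about 0.03 (5 mm at the tab). Free, the tab takes about 3 N to lift, some newtons more if pads that grip it hard have to turn on it; at any angle the cover falls shut when let go.
- cover_tab (a point): Middle of the pull tab in the middle of the cover's front edge: black block 36 mm wide (y), 48 mm long (x, sticking out towards the robot), 12 mm thick, its top 104 mm above the bench, the case's front 26 mm behind its middle. It can be gripped from above across its 36 mm; it then turns between the pads as the cover swings. Axes turn with the cover: -x out along the tab, y along the hinge.
- cover_hinge (a point): Middle of the cover's hinge axis, fixed, 104 mm above the bench. Axes: -x = the case's front, y = along the hinge, z up. With the cover shut the tab's middle is 171 mm in front of it and 6 mm lower. The cover is an aluminium-coloured plate 143 x 222 x 4 mm.
- wing_mid (a point): Middle of the catch's black wing handle, a bar 12 mm thick (x), 54 mm long (y), 24 mm tall (z), its top 28 mm above the cover's face, on the cover's middle line 98 mm in front of the hinge. It turns about z with friction of 0.08 N m and stays as left. Home, the bar lies along the hinge; a quarter turn counter-clockwise from above, to its stop, it points front to back and is free.
- wing_end (a point): End of the wing handle, 27 mm along +y of wing_mid. The wing may be found at any angle between home and the stop; its tongue, out of sight under the cover, leaves the case's edge somewhere on the way, so only a tug tells whether it still holds.
- oil_bottle: White bottle with a black cap, 48 mm wide, 125 mm high, loose, upright; origin under its middle. Bystander.
- label_roll: Roll of white labels lying flat, 76 mm across, 55 mm high, loose; origin under its middle. Bystander.
- core: Empty cardboard core standing on end, 84 mm across, 100 mm high, loose; origin under its middle. Bystander.
- spanner: Steel spanner lying flat on the bench, loose. Bystander.
- loupe: Black magnifier standing upright, 42 mm wide and high, loose; origin under its middle. Bystander.
- screw_tray: Flat steel tray of screws, 80 x 120 x 30 mm, loose; origin under its middle. Bystander.

How it is judged:
On the way, in this order (a step that is already met when the one before it is completed fails the run):
1. first stroke: the lever is pressed down to its stop (value of joint lever above 1 rad), for 0.05 s.
2. the lever is back up (value of joint lever below 0.12 rad), for 0.05 s.
3. second stroke down to the stop (value of joint lever above 1 rad), for 0.05 s.
4. the lever is back up (value of joint lever below 0.12 rad), for 0.05 s.
5. third stroke down to the stop (value of joint lever above 1 rad), for 0.05 s.
6. the lever is back up (value of joint lever below 0.12 rad), for 0.05 s.
7. the cover is tugged with the fingers, until it gives or its play is taken up, before its catch has been turned (value of joint cover above 0.01 rad and contact force between the fingers and cover above 1 N and distance of wing_end from where it was at the start of the episode below 0.01 m), for 0.02 s.
At the end, for the whole second after the job is handed in: The cover is open by 60 degrees or more (joint above 1.03 rad), still, and held there by the robot's fingers (contact above 1 N; nothing else can hold it, it falls shut by itself), and the pump lever is back up (below 0.12 rad) (value of joint cover above 1.03 rad and contact force between the fingers and cover above 1 N and velocity of joint cover between -0.1 and 0.1 rad/s and value of joint lever below 0.12 rad); the arm keeps its last pose, push and grip.
It fails at once if a bystander on the bench is pushed more than 30 mm from its place (distance of any of oil_bottle, label_roll, core, spanner, loupe, screw_tray from where it was at the start of the episode above 0.03 m).
It also fails if it takes over 72 s, if anything falls off the work surface, if the arm or the gripper's body presses on something with over 40 N, if the wrist force passes 120 N, or if a joint passes its speed limit or range.

### The arm

A 7-joint arm with a two-finger parallel gripper is mounted at the origin on the work surface. World frame = base frame: x ahead of the robot, y to its left, z up, the work surface at z = 0. Lengths are in m, angles in rad, forces in N, time in s.
With the tool pointing down it reaches from about 0.35 to 0.9 m from the base axis. Payload 7.2 kg.
Tool frame: the origin (TCP) lies midway between the tips of the shut fingers; the grasp point (between the pads) lies bot.tcp_to_grasp behind it (bot.tcp_to_grasp is the distance from the TCP to the grasp point, in m); z points along the fingers, y is the line along which they close (so a half turn about z gives the same grasp; the last joint's range is limited). The gripper opens to 85 mm and grips with 20 to 120 N. Pads are 22 mm wide; open, the fingers measure 114 mm over their backs; the gripper's body (76 mm by 85 mm) begins 54 mm behind the grasp point. The pads swing forward as they close: fully open they stand 13 mm farther back than shut.
Start: joints at [-1.374, 0.411, -0.013, 1.596, 0.006, 1.134, -0.082], TCP at [0.164, 0.603, 0.231] pointing down, gripper open.
Joint ranges: [-2.95, 2.95], [-0.29, 1.99], [-1.47, 1.44], [0.14, 2.54], [-1.03, 4.17], [0.13, 1.85], [-2.86, 2.86]. Speed limits (rad/s): [2.39, 2.39, 3.01, 3.01, 3.14, 3.14, 3.14].

### API

Orientations are given as a unit quaternion [w, x, y, z].
In Python, from rig import observe, grab_frame, ticket, recognise, trace, pinpoint, bot gives the robot as it stands. The module is installed in compiled form; this text tells all that it offers.
- The arm moves only by the tool move_arm, never from a script. Its argument "series" is a list of rows, each an object of numbers: "rx", "ry", "rz": the turn, a rotation vector about the tool's x, y, z in rad; "tx", "ty", "tz": the shift along the tool's x, y, z in mm; "grip": the opening, from -1 (shut) to 1 (fully open), so that 0 is half open. In form: [{"rx": .., "ry": .., "rz": .., "tx": .., "ty": .., "tz": .., "grip": ..}, ...]. A call has 1 to 20 rows; each row is the pose to reach, as a shift and turn from the pose commanded when the call began, along the tool's axes at that moment; what a row does not reach only later rows make up. A row lasts 1/10 s, in which the tool goes at most 50 mm and 8.59 degrees, less where a joint would pass 70% of its speed; a pose out of reach is approached as far as the arm can. A call with a gripper value outside its range is refused whole. The fingers move at their own pace and stop on an object; "grip_force" is the grip in N (left out, the last holds). Time passes only in rows, so rows that repeat a pose let the fingers close. It gives the time, the measured TCP pose, the force, the opening and the grip force at its end, in the units of the state.
- observe(): the state, without advancing time (a new reading comes with each control period).
- grab_frame(name): name is "scene" or "top" or "wrist"; returns a dict with "pixels" (400x640x3 uint8, blue, green, red), "mtx" (3x3 intrinsics, pixels), "T" (4x4, takes a point from camera to world coordinates); the wrist camera has in their place "mount" (4x4, takes a point from camera to tool coordinates, whose origin is the TCP and whose axes are the flange's). Camera axes: x right, y up, looking along -z (the intrinsics and any distortion apply to the point x, -y, -z); pixel columns grow to the right and rows downward; lengths in m; the calibration is good to about 2 mm. A picture is of the moment at which its call begins: read the wrist's pose just before it. There is no depth.
- ticket.job_done(): hands the job in; it is judged then, once.
Trained networks look in the newest picture that a camera, given by its name, has taken for a name from the list of things; names that differ only in an ending like _2 or _b are one class to them, and where a whole thing is asked for, a point or a joint stands for the part that bears it (a point fixed in the world has none). Each returns a list of dicts, best first, with "conf" (0 to 1); they miss things now and then, are a little off and sometimes report something else, mostly with a low value. They report only what shows in the picture. A call takes as long as a camera call.
- recognise(thing, camera): "position" ([row, column] in pixels, amid what is visible of it).
- trace(thing, camera): "region" (400x640 bool, what is visible of it) and "position" ([row, column] in pixels, amid what is visible of it).
- pinpoint(thing, camera): "position" ([row, column] in pixels: a listed point, or the origin of a listed thing).
The state is a dict: "time_s": time; "q": joint angles; "joint_vel": joint speeds; "effort": joint torques, N m; "position": TCP position; "orientation": TCP orientation; "force": force on the tool from outside, world axes, zero at the start; "torque": the same for the moment, N m; "gripper_width": finger opening in m; "finger_force": force on a finger pad.
Only numpy, scipy, OpenCV 4.12 (cv2) and the standard library are available. Lean on these libraries where they do the work, as an engineer would, in place of code of your own. Each camera call takes 0.05 s, during which the arm holds its last target. There are 200 camera calls.

## Working session

There is one attempt and no reset: what is moved stays moved. The work goes in short steps, Python scripts to look and compute and a tool call to move; the robot and the scene stay as the last step left them, time stands still between calls to the robot, and variables do not carry over. Pictures are saved under pics/ and viewed, at most 10 in all, crops included, and the job is handed in when it is done.

Besides the shell and the picture viewer there is one more tool, called after "Emit:" as name(argument=value, ...), one argument or row to a line, values as JSON. move_arm: Moves the arm, as the interface text tells. Its arguments: {"type":"object","properties":{"series":{"type":"array"},"grip_force":{"type":"number"}},"required":["series"]}

```bash
mkdir -p pics; cat > h.py <<'E'
import numpy as np, cv2
from scipy.spatial.transform import Rotation as R
from rig import observe, grab_frame, ticket, recognise, trace, pinpoint, bot
def pose():
    s=observe(); q=s["orientation"]; T=np.eye(4); T[:3,:3]=R.from_quat([q[1],q[2],q[3],q[0]]).as_matrix(); T[:3,3]=s["position"]; return T
def cam(name):
    P=pose(); f=grab_frame(name); T=f["T"] if "T" in f else P@f["mount"]
    return f["pixels"],f["mtx"],T
def ray(px,K,T):
    r,c=px; d=np.linalg.inv(K)@[c,r,1]; d=T[:3,:3]@[d[0],-d[1],-d[2]]; return T[:3,3],d/np.linalg.norm(d)
def atz(px,K,T,z):
    o,d=ray(px,K,T); return o+d*(z-o[2])/d[2]
def tri(rays):
    A=0;b=0
    for o,d in rays:
        M=np.eye(3)-np.outer(d,d); A=A+M; b=b+M@o
    p=np.linalg.solve(A,b); return p,[np.linalg.norm((np.eye(3)-np.outer(d,d))@(p-o)) for o,d in rays]
def proj(p,K,T):
    q=T[:3,:3].T@(np.array(p)-T[:3,3]); u=K@[q[0],-q[1],-q[2]]; return u[:2][::-1]/u[2]
E
python3 - <<'E'
from h import *
np.set_printoptions(precision=3,suppress=True)
print(observe(),bot.tcp_to_grasp,[a for a in dir(bot) if a[0]!='_'])
C={}
for n in("scene","top"):
    C[n]=cam(n); cv2.imwrite(f"pics/{n}0.png",C[n][0]); print(n,C[n][2][:3,3])
for t in "lubricator lever_grip lever_pivot gear_unit cover_tab cover_hinge wing_mid wing_end oil_bottle label_roll core spanner loupe screw_tray".split():
    rs=[]
    for n in C:
        d=pinpoint(t,n)
        if d: rs.append(ray(d[0]["position"],*C[n][1:])); print(t,n,np.round(d[0]["position"]),round(d[0]["conf"],2), atz(d[0]["position"],*C[n][1:],0))
    if len(rs)==2: print("   ",*tri(rs))
E
```

```text
{'time_s': 0.0, 'q': array([-1.374,  0.412, -0.013,  1.597,  0.006,  1.134, -0.082]), 'joint_vel': array([ 0.   ,  0.001,  0.   ,  0.001, -0.002,  0.001, -0.001]), 'effort': array([ -0.   , -60.062,   0.682, -29.941,   0.014,   0.011,  -0.   ]), 'position': array([0.163, 0.603, 0.23 ]), 'orientation': array([-0.   ,  0.132,  0.991, -0.001]), 'force': array([ 0.422, -0.606, -0.364]), 'torque': array([0.022, 0.006, 0.055]), 'finger_force': 0.0, 'gripper_width': 0.08524185713044173} 0.0187 ['IKError', 'tcp_to_grasp']
scene [ 1.207 -0.433  1.238]
top [0.535 0.011 1.104]
lubricator scene [222. 187.] 0.72 [ 0.323 -0.33   0.   ]
lubricator top [183. 409.] 0.63 [ 0.618 -0.27   0.   ]
    [ 0.566 -0.279  0.279] [np.float64(0.0839387785262755), np.float64(0.08393877852627554)]
lever_grip scene [224. 186.] 0.96 [ 0.326 -0.334  0.   ]
lever_grip top [231. 472.] 0.58 [ 0.482 -0.454 -0.   ]
    [ 0.494 -0.353  0.237] [np.float64(0.0006106232609073007), np.float64(0.0006106232609072159)]
lever_pivot scene [263. 216.] 0.79 [ 0.511 -0.317 -0.   ]
gear_unit scene [196. 382.] 0.64 [0.596 0.277 0.   ]
g
[... 1434 characters left out ...]
   ]
    [ 0.805 -0.009  0.003] [np.float64(0.0027481524360779275), np.float64(0.002748152436077857)]
spanner scene [189. 275.] 0.59 [ 0.364 -0.016  0.   ]
spanner top [270. 324.] 0.87 [ 0.369 -0.031  0.   ]
    [ 0.375 -0.027  0.021] [np.float64(0.004694642621581727), np.float64(0.004694642621581789)]
loupe scene [230. 196.] 0.48 [ 0.366 -0.319  0.   ]
loupe top [271. 428.] 0.47 [ 0.367 -0.326  0.   ]
    [ 0.37  -0.322  0.008] [np.float64(0.002341371421790882), np.float64(0.002341371421790848)]
screw_tray scene [150. 349.] 0.77 [0.358 0.312 0.   ]
screw_tray top [270. 202.] 0.95 [0.364 0.311 0.   ]
    [0.365 0.307 0.01 ] [np.float64(0.000986245973889821), np.float64(0.000986245973889894)]
```

View pics/scene0.png

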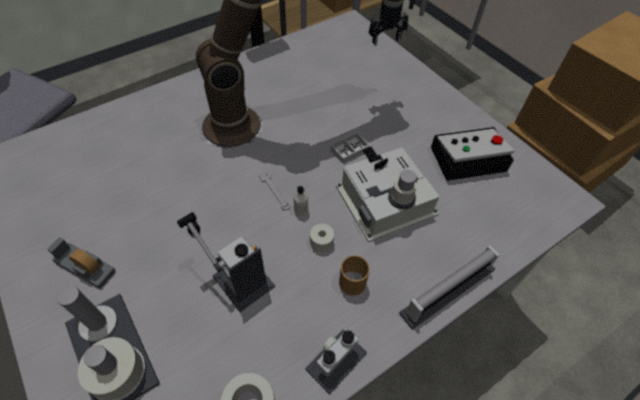

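View pics/top0.png

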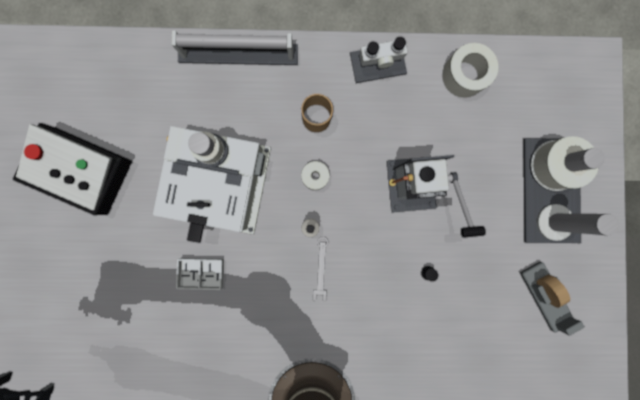

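The scene view shows the lubricator at about (265,235) with its lever grip at (222,187). The gear unit is at (190,390), with the tab at (153,370).
The top view shows the grip at (231,473), the lever running up to its pivot at about (177,455), and the loupe at (272,430). The tab is at (228,198), the wing at (204,198) lies roughly along the hinge, and the spindle is at (146,205).

```bash
cat >> h.py <<'E'
def rows(targets, P=None):
    """targets: list of (xyz, yaw of tool y axis or 3x3) -> tool-frame shift/turn from P"""
    P=pose() if P is None else P
    for p,Rm in targets:
        t=P[:3,:3].T@(np.array(p)-P[:3,3])*1000; rv=R.from_matrix(P[:3,:3].T@Rm).as_rotvec()
        print("t",np.round(t,1),"r",np.round(rv,3))
def down(a):
    "tool down, tool y axis along world angle a"
    y=np.array([np.cos(a),np.sin(a),0]); z=np.array([0,0,-1.]); return np.stack([np.cross(y,z),y,z],1)
E
python3 - <<'E'
from h import *
np.set_printoptions(precision=3,suppress=True)
P=pose(); print(P)
I,K,T=cam("top"); 
g=atz((231,473),K,T,.25); pv=atz((177,456),K,T,.17); print("grip",g,"piv px",pv,"d",np.linalg.norm((g-pv)[:2]),"yaw",np.arctan2(*(pv-g)[[1,0]]))
I2,K2,T2=cam("scene"); print("grip scene@.25",atz((222,187),K2,T2,.25))
for n,k,t in(("top",K,T),("scene",K2,T2)):
    for th,z in(("lever_grip",.25),("lever_pivot",.17),("cover_tab",.098),("cover_hinge",.104),("wing_mid",.12),("wing_end",.12)):
        d=pinpoint(th,n)
        for e in d[:2]: print(n,th,np.round(e["position"]),round(e["conf"],2),atz(e["position"],k,t,z))
    d=trace("lever_grip",n)
    if d:
        m=d[0]["region"]; print("grip mask",d[0]["conf"],m.sum(),np.argwhere(m).min(0),np.argwhere(m).max(0))
    d=trace("gear_unit",n)
    if d: print("gear",d[0]["conf"],cv2.minAreaRect(np.argwhere(d[0]["region"])[:,::-1].astype(np.float32)))
a=np.pi+0  # tool y direction candidates
for a in (np.pi/2,-np.pi/2): rows([((.3,.5,.35),down(a)),((.5,.2,.35),down(a)),((.5,-.2,.35),down(a)),((.42,-.35,.35),down(a))])
E
```

```text
[[-0.965  0.262 -0.     0.164]
 [ 0.262  0.965  0.     0.603]
 [ 0.     0.    -1.     0.231]
 [ 0.     0.     0.     1.   ]]
grip [ 0.494 -0.35   0.25 ] piv px [ 0.621 -0.342  0.17 ] d 0.12678620574953983 yaw 0.05935860956824995
grip scene@.25 [ 0.5  -0.35  0.25]
top lever_grip [230. 473.] 0.73 [ 0.496 -0.349  0.25 ]
top lever_grip [187. 211.] 0.41 [0.584 0.228 0.25 ]
top lever_pivot [176. 455.] 0.6 [ 0.624 -0.34   0.17 ]
top cover_tab [231. 196.] 0.73 [0.48  0.302 0.098]
top cover_hinge [164. 210.] 0.77 [0.653 0.27  0.104]
top wing_mid [206. 198.] 0.65 [0.543 0.293 0.12 ]
top wing_end [204. 186.] 0.44 [0.548 0.322 0.12 ]
top wing_end [114. 316.] 0.25 [0.782 0.    0.12 ]
grip mask 0.91 673 [172 450] [238 486]
gear 0.95 ((209.5264434814453, 189.4818115234375), (103.57283782958984, 110.53215026855469), 10.459908485412598)
scene lever_grip [223. 188.] 0.64 [ 0.504 -0.349  0.25 ]
scene lever_pivot [264. 219.] 0.59 [ 0.613 -0.328  0.17 ]
scene lever_pivot [225. 188.] 0.44 [ 0.452 -0.346  0.17 ]
scene cover_tab [156. 370.] 0.85 [0.489 0.298 0.098]
scene cover_hinge [187. 396.] 0.57 [0.644 0.281 0.104]
scene wing_mid [162. 378.] 0.59 [0.539 0.289 0.12 ]
scene wing_end [160. 388.] 0.68 [0.548 0.322 0.12 ]
scene wing_end [162. 380.] 0.46 [0.541 0.295 0.12 ]
grip mask 0.55 428 [212 178] [270 221]
gear 0.97 ((386.3289794921875, 189.3497314453125), (94.65577697753906, 84.57835388183594), 59.74356460571289)
t [-158.7  -63.9 -118.7] r [ 0.     0.    -0.265]
t [-430.2 -301.1 -118.7] r [ 0.     0.    -0.265]
t [-534.9 -687.2 -118.7] r [ 0.     0.    -0.265]
t [-496.9 -852.9 -118.7] r [ 0.     0.    -0.265]
t [-158.7  -63.9 -118.7] r [ 0.    -0.     2.877]
t [-430.2 -301.1 -118.7] r [ 0.    -0.     2.877]
t [-534.9 -687.2 -118.7] r [ 0.    -0.     2.877]
t [-496.9 -852.9 -118.7] r [ 0.    -0.     2.877]
```

Emit:
move_arm(
  series=[
    {"tz":-50,"grip":-1},
    {"tz":-100,"grip":-1},
    {"tx":-395,"ty":-362,"tz":-130,"rz":-0.325,"grip":-1},
    {"tx":-395,"ty":-362,"tz":-130,"rz":-0.325,"grip":-1},
    {"tx":-395,"ty":-362,"tz":-130,"rz":-0.325,"grip":-1},
    {"tx":-395,"ty":-362,"tz":-130,"rz":-0.325,"grip":-1},
    {"tx":-395,"ty":-362,"tz":-130,"rz":-0.325,"grip":-1},
    {"tx":-395,"ty":-362,"tz":-130,"rz":-0.325,"grip":-1},
    {"tx":-395,"ty":-362,"tz":-130,"rz":-0.325,"grip":-1},
    {"tx":-395,"ty":-362,"tz":-130,"rz":-0.325,"grip":-1},
    {"tx":-395,"ty":-362,"tz":-130,"rz":-0.325,"grip":-1},
    {"tx":-570,"ty":-832,"tz":-130,"rz":-0.325,"grip":-1},
    {"tx":-570,"ty":-832,"tz":-130,"rz":-0.325,"grip":-1},
    {"tx":-570,"ty":-832,"tz":-130,"rz":-0.325,"grip":-1},
    {"tx":-570,"ty":-832,"tz":-130,"rz":-0.325,"grip":-1},
    {"tx":-570,"ty":-832,"tz":-130,"rz":-0.325,"grip":-1},
    {"tx":-570,"ty":-832,"tz":-130,"rz":-0.325,"grip":-1},
    {"tx":-570,"ty":-832,"tz":-130,"rz":-0.325,"grip":-1},
    {"tx":-570,"ty":-832,"tz":-130,"rz":-0.325,"grip":-1},
    {"tx":-570,"ty":-832,"tz":-130,"rz":-0.325,"grip":-1},
  ],
)

```text
schema error: expected keys rx, ry, rz, tx, ty, tz, grip
```

Emit:
move_arm(
  series=[
    {"rx":0,"ry":0,"rz":0,"tx":0,"ty":0,"tz":-50,"grip":-1},
    {"rx":0,"ry":0,"rz":0,"tx":0,"ty":0,"tz":-100,"grip":-1},
    {"rx":0,"ry":0,"rz":-0.325,"tx":-395,"ty":-362,"tz":-130,"grip":-1},
    {"rx":0,"ry":0,"rz":-0.325,"tx":-395,"ty":-362,"tz":-130,"grip":-1},
    {"rx":0,"ry":0,"rz":-0.325,"tx":-395,"ty":-362,"tz":-130,"grip":-1},
    {"rx":0,"ry":0,"rz":-0.325,"tx":-395,"ty":-362,"tz":-130,"grip":-1},
    {"rx":0,"ry":0,"rz":-0.325,"tx":-395,"ty":-362,"tz":-130,"grip":-1},
    {"rx":0,"ry":0,"rz":-0.325,"tx":-395,"ty":-362,"tz":-130,"grip":-1},
    {"rx":0,"ry":0,"rz":-0.325,"tx":-395,"ty":-362,"tz":-130,"grip":-1},
    {"rx":0,"ry":0,"rz":-0.325,"tx":-395,"ty":-362,"tz":-130,"grip":-1},
    {"rx":0,"ry":0,"rz":-0.325,"tx":-395,"ty":-362,"tz":-130,"grip":-1},
    {"rx":0,"ry":0,"rz":-0.325,"tx":-570,"ty":-832,"tz":-130,"grip":-1},
    {"rx":0,"ry":0,"rz":-0.325,"tx":-570,"ty":-832,"tz":-130,"grip":-1},
    {"rx":0,"ry":0,"rz":-0.325,"tx":-570,"ty":-832,"tz":-130,"grip":-1},
    {"rx":0,"ry":0,"rz":-0.325,"tx":-570,"ty":-832,"tz":-130,"grip":-1},
    {"rx":0,"ry":0,"rz":-0.325,"tx":-570,"ty":-832,"tz":-130,"grip":-1},
    {"rx":0,"ry":0,"rz":-0.325,"tx":-570,"ty":-832,"tz":-130,"grip":-1},
    {"rx":0,"ry":0,"rz":-0.325,"tx":-570,"ty":-832,"tz":-130,"grip":-1},
    {"rx":0,"ry":0,"rz":-0.325,"tx":-570,"ty":-832,"tz":-130,"grip":-1},
    {"rx":0,"ry":0,"rz":-0.325,"tx":-570,"ty":-832,"tz":-130,"grip":-1},
  ],
)

```text
time_s: 4.4
position: [0.4753, -0.2226, 0.3607]
orientation: [0.001, -0.03, 1.0, 0.0]
force: [0.4, -0.1, 0.0]
gripper_width: 0.0002
finger_force: 0.0
```

```bash
python3 - <<'E'
from h import *
np.set_printoptions(precision=3,suppress=True)
I,K,T=cam("wrist"); P=pose(); print(P); cv2.imwrite("pics/w1.png",I); print("cam",T[:3,3],-T[:3,2])
for th,z in(("lever_grip",.25),("lever_pivot",.17)):
    for e in pinpoint(th,"wrist")[:2]: print(th,np.round(e["position"]),round(e["conf"],2),atz(e["position"],K,T,z))
E
```

```text
[[-0.999 -0.054  0.002  0.475]
 [-0.054  0.999 -0.005 -0.231]
 [-0.001 -0.006 -1.     0.361]
 [ 0.     0.     0.     1.   ]]
cam [ 0.397 -0.226  0.503] [ 0.303  0.019 -0.953]
lever_grip [204. 149.] 0.7 [ 0.489 -0.349  0.25 ]
lever_pivot [292. 203.] 0.8 [ 0.617 -0.338  0.17 ]
lever_pivot [164. 475.] 0.73 [ 0.458 -0.07   0.17 ]
```

View pics/w1.png

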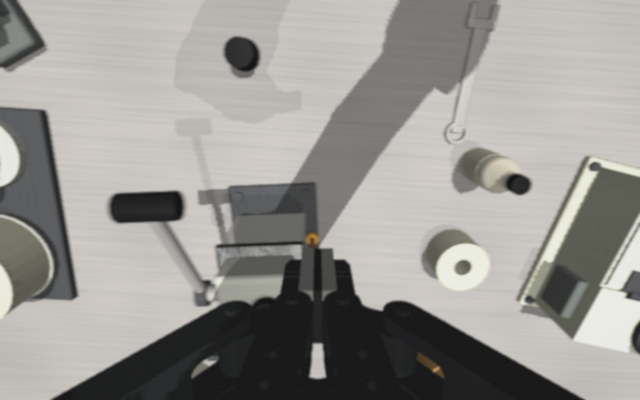

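The wrist view shows the grip bar at about (206,147) with its lever running to the pivot at (292,203). That agrees with the top camera, so I'll press the first stroke.

Emit:
move_arm(
  series=[
    {"rx":0,"ry":0,"rz":0,"tx":-12,"ty":-120,"tz":0,"grip":-1},
    {"rx":0,"ry":0,"rz":0,"tx":-12,"ty":-120,"tz":0,"grip":-1},
    {"rx":0,"ry":0,"rz":0,"tx":-12,"ty":-120,"tz":20,"grip":-1},
    {"rx":0,"ry":0,"rz":0,"tx":-12,"ty":-120,"tz":60,"grip":-1},
    {"rx":0,"ry":0,"rz":0,"tx":-12,"ty":-120,"tz":90,"grip":-1},
    {"rx":0,"ry":0,"rz":0,"tx":-8,"ty":-120,"tz":110,"grip":-1},
    {"rx":0,"ry":0,"rz":0,"tx":4,"ty":-120,"tz":138,"grip":-1},
    {"rx":0,"ry":0,"rz":0,"tx":10,"ty":-120,"tz":160,"grip":-1},
    {"rx":0,"ry":0,"rz":0,"tx":11,"ty":-120,"tz":180,"grip":-1},
    {"rx":0,"ry":0,"rz":0,"tx":10,"ty":-120,"tz":200,"grip":-1},
    {"rx":0,"ry":0,"rz":0,"tx":5,"ty":-120,"tz":220,"grip":-1},
    {"rx":0,"ry":0,"rz":0,"tx":-4,"ty":-120,"tz":240,"grip":-1},
    {"rx":0,"ry":0,"rz":0,"tx":-8,"ty":-120,"tz":252,"grip":-1},
    {"rx":0,"ry":0,"rz":0,"tx":-8,"ty":-120,"tz":252,"grip":-1},
    {"rx":0,"ry":0,"rz":0,"tx":-8,"ty":-120,"tz":252,"grip":-1},
  ],
)

```text
time_s: 6.05
position: [0.4907, -0.3391, 0.1085]
orientation: [-0.0, -0.031, 1.0, 0.0]
force: [-3.6, -0.9, 6.8]
gripper_width: 0.0004
finger_force: 3.3
```

Emit:
move_arm(
  series=[
    {"rx":0,"ry":0,"rz":0,"tx":0,"ty":0,"tz":2,"grip":-1},
    {"rx":0,"ry":0,"rz":0,"tx":0,"ty":0,"tz":4,"grip":-1},
    {"rx":0,"ry":0,"rz":0,"tx":0,"ty":0,"tz":4,"grip":-1},
  ],
)

```text
time_s: 6.35
position: [0.4914, -0.3392, 0.1066]
orientation: [0.001, -0.031, 1.0, 0.001]
force: [-6.3, 2.8, 22.2]
gripper_width: -0.0002
finger_force: 11.1
```

```bash
python3 - <<'E'
from h import *
np.set_printoptions(precision=3,suppress=True)
s=observe();print(s["position"],s["force"])
I,K,T=cam("wrist"); I2,K2,T2=cam("scene"); v=np.vstack([I[:300],cv2.resize(I2[180:330,120:440],(640,300))]); cv2.imwrite("pics/w2.png",v)
E
```

```text
[ 0.491 -0.339  0.107] [-6.321  2.808 22.184]
```

View pics/w2.png

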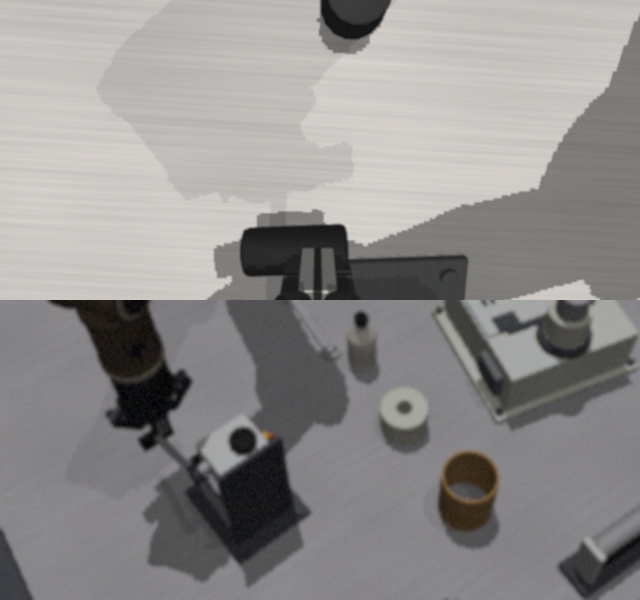

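The bar is under the fingertips, about 10 mm off centre. The force jump to 22 N confirms the lever is at its stop. Next I'll release, recentre and press the second stroke.

Emit:
move_arm(
  series=[
    {"rx":0,"ry":0,"rz":0,"tx":15,"ty":0,"tz":-45,"grip":-1},
    {"rx":0,"ry":0,"rz":0,"tx":19,"ty":-4,"tz":-90,"grip":-1},
    {"rx":0,"ry":0,"rz":0,"tx":10,"ty":-8,"tz":-135,"grip":-1},
    {"rx":0,"ry":0,"rz":0,"tx":-4,"ty":-10,"tz":-175,"grip":-1},
    {"rx":0,"ry":0,"rz":0,"tx":-4,"ty":-10,"tz":-180,"grip":-1},
    {"rx":0,"ry":0,"rz":0,"tx":-4,"ty":-10,"tz":-180,"grip":-1},
    {"rx":0,"ry":0,"rz":0,"tx":-4,"ty":-10,"tz":-180,"grip":-1},
    {"rx":0,"ry":0,"rz":0,"tx":-4,"ty":-10,"tz":-180,"grip":-1},
    {"rx":0,"ry":0,"rz":0,"tx":-4,"ty":-10,"tz":-180,"grip":-1},
    {"rx":0,"ry":0,"rz":0,"tx":-4,"ty":-10,"tz":-180,"grip":-1},
    {"rx":0,"ry":0,"rz":0,"tx":-4,"ty":-10,"tz":-180,"grip":-1},
    {"rx":0,"ry":0,"rz":0,"tx":-4,"ty":-10,"tz":-180,"grip":-1},
    {"rx":0,"ry":0,"rz":0,"tx":-4,"ty":-10,"tz":-180,"grip":-1},
    {"rx":0,"ry":0,"rz":0,"tx":-4,"ty":-10,"tz":-180,"grip":-1},
    {"rx":0,"ry":0,"rz":0,"tx":-4,"ty":-10,"tz":-180,"grip":-1},
    {"rx":0,"ry":0,"rz":0,"tx":-4,"ty":-10,"tz":-180,"grip":-1},
  ],
)

```text
time_s: 8.05
position: [0.4951, -0.3498, 0.2842]
orientation: [0.0, -0.03, 1.0, 0.0]
force: [0.1, 0.3, -0.8]
gripper_width: -0.0001
finger_force: 0.0
```

```bash
python3 - <<'E'
from h import *
np.set_printoptions(precision=3,suppress=True)
P=pose();print(P)
I,K,T=cam("wrist")
for e in pinpoint("lever_grip","wrist")[:2]: print(np.round(e["position"]),round(e["conf"],2),atz(e["position"],K,T,.25))
print("exp",proj((.493,-.35,.25),K,T))
E
```

```text
[[-0.998 -0.06   0.     0.495]
 [-0.06   0.998  0.    -0.35 ]
 [-0.     0.    -1.     0.284]
 [ 0.     0.     0.     1.   ]]
[230. 317.] 0.85 [ 0.49  -0.349  0.25 ]
exp [234.069 314.974]
```

Emit:
move_arm(
  series=[
    {"rx":0,"ry":0,"rz":0,"tx":2,"ty":0,"tz":20,"grip":-1},
    {"rx":0,"ry":0,"rz":0,"tx":12,"ty":0,"tz":45,"grip":-1},
    {"rx":0,"ry":0,"rz":0,"tx":20,"ty":0,"tz":70,"grip":-1},
    {"rx":0,"ry":0,"rz":0,"tx":23,"ty":0,"tz":95,"grip":-1},
    {"rx":0,"ry":0,"rz":0,"tx":22,"ty":0,"tz":120,"grip":-1},
    {"rx":0,"ry":0,"rz":0,"tx":17,"ty":0,"tz":145,"grip":-1},
    {"rx":0,"ry":0,"rz":0,"tx":8,"ty":0,"tz":165,"grip":-1},
    {"rx":0,"ry":0,"rz":0,"tx":4,"ty":0,"tz":179,"grip":-1},
    {"rx":0,"ry":0,"rz":0,"tx":4,"ty":0,"tz":179,"grip":-1},
    {"rx":0,"ry":0,"rz":0,"tx":4,"ty":0,"tz":179,"grip":-1},
  ],
)

```text
time_s: 9.15
position: [0.4905, -0.351, 0.1069]
orientation: [0.0, -0.03, 1.0, -0.0]
force: [-5.9, 2.4, 17.4]
gripper_width: -0.0003
finger_force: 8.5
```

The stop is reached at 17 N. Next: up, wait, third stroke.

Emit:
move_arm(
  series=[
    {"rx":0,"ry":0,"rz":0,"tx":15,"ty":0,"tz":-45,"grip":-1},
    {"rx":0,"ry":0,"rz":0,"tx":19,"ty":0,"tz":-90,"grip":-1},
    {"rx":0,"ry":0,"rz":0,"tx":10,"ty":0,"tz":-135,"grip":-1},
    {"rx":0,"ry":0,"rz":0,"tx":-4,"ty":0,"tz":-175,"grip":-1},
    {"rx":0,"ry":0,"rz":0,"tx":-4,"ty":0,"tz":-180,"grip":-1},
    {"rx":0,"ry":0,"rz":0,"tx":-4,"ty":0,"tz":-180,"grip":-1},
    {"rx":0,"ry":0,"rz":0,"tx":-4,"ty":0,"tz":-180,"grip":-1},
    {"rx":0,"ry":0,"rz":0,"tx":-4,"ty":0,"tz":-180,"grip":-1},
    {"rx":0,"ry":0,"rz":0,"tx":-4,"ty":0,"tz":-180,"grip":-1},
    {"rx":0,"ry":0,"rz":0,"tx":-4,"ty":0,"tz":-180,"grip":-1},
    {"rx":0,"ry":0,"rz":0,"tx":-4,"ty":0,"tz":-180,"grip":-1},
    {"rx":0,"ry":0,"rz":0,"tx":-4,"ty":0,"tz":-180,"grip":-1},
    {"rx":0,"ry":0,"rz":0,"tx":-4,"ty":0,"tz":-180,"grip":-1},
    {"rx":0,"ry":0,"rz":0,"tx":-4,"ty":0,"tz":-180,"grip":-1},
    {"rx":0,"ry":0,"rz":0,"tx":-4,"ty":0,"tz":-180,"grip":-1},
    {"rx":0,"ry":0,"rz":0,"tx":-4,"ty":0,"tz":-180,"grip":-1},
  ],
)

```text
time_s: 10.75
position: [0.4951, -0.3498, 0.2852]
orientation: [0.0, -0.03, 1.0, 0.0]
force: [-0.2, 0.1, 0.0]
gripper_width: -0.0
finger_force: 0.0
```

Emit:
move_arm(
  series=[
    {"rx":0,"ry":0,"rz":0,"tx":2,"ty":0,"tz":20,"grip":-1},
    {"rx":0,"ry":0,"rz":0,"tx":12,"ty":0,"tz":45,"grip":-1},
    {"rx":0,"ry":0,"rz":0,"tx":20,"ty":0,"tz":70,"grip":-1},
    {"rx":0,"ry":0,"rz":0,"tx":23,"ty":0,"tz":95,"grip":-1},
    {"rx":0,"ry":0,"rz":0,"tx":22,"ty":0,"tz":120,"grip":-1},
    {"rx":0,"ry":0,"rz":0,"tx":17,"ty":0,"tz":145,"grip":-1},
    {"rx":0,"ry":0,"rz":0,"tx":8,"ty":0,"tz":165,"grip":-1},
    {"rx":0,"ry":0,"rz":0,"tx":4,"ty":0,"tz":180,"grip":-1},
    {"rx":0,"ry":0,"rz":0,"tx":4,"ty":0,"tz":180,"grip":-1},
    {"rx":0,"ry":0,"rz":0,"tx":4,"ty":0,"tz":180,"grip":-1},
  ],
)

```text
time_s: 11.75
position: [0.4908, -0.351, 0.107]
orientation: [0.0, -0.03, 1.0, -0.0]
force: [-4.7, 1.8, 16.9]
gripper_width: 0.0002
finger_force: 8.3
```

Emit:
move_arm(
  series=[
    {"rx":0,"ry":0,"rz":0,"tx":15,"ty":0,"tz":-45,"grip":-1},
    {"rx":0,"ry":0,"rz":0,"tx":19,"ty":0,"tz":-90,"grip":-1},
    {"rx":0,"ry":0,"rz":0,"tx":10,"ty":0,"tz":-135,"grip":-1},
    {"rx":0,"ry":0,"rz":0,"tx":0,"ty":0,"tz":-180,"grip":-1},
    {"rx":0,"ry":0,"rz":0,"tx":0,"ty":0,"tz":-223,"grip":-1},
    {"rx":0,"ry":0,"rz":0,"tx":0,"ty":0,"tz":-223,"grip":-1},
    {"rx":0,"ry":0,"rz":0.1,"tx":12,"ty":643,"tz":-223,"grip":-1},
    {"rx":0,"ry":0,"rz":0.21,"tx":12,"ty":643,"tz":-223,"grip":1},
    {"rx":0,"ry":0,"rz":0.21,"tx":12,"ty":643,"tz":-223,"grip":1},
    {"rx":0,"ry":0,"rz":0.21,"tx":12,"ty":643,"tz":-223,"grip":1},
    {"rx":0,"ry":0,"rz":0.21,"tx":12,"ty":643,"tz":-223,"grip":1},
    {"rx":0,"ry":0,"rz":0.21,"tx":12,"ty":643,"tz":-223,"grip":1},
    {"rx":0,"ry":0,"rz":0.21,"tx":12,"ty":643,"tz":-223,"grip":1},
    {"rx":0,"ry":0,"rz":0.21,"tx":12,"ty":643,"tz":-223,"grip":1},
    {"rx":0,"ry":0,"rz":0.21,"tx":12,"ty":643,"tz":-223,"grip":1},
    {"rx":0,"ry":0,"rz":0.21,"tx":12,"ty":643,"tz":-223,"grip":1},
    {"rx":0,"ry":0,"rz":0.21,"tx":12,"ty":643,"tz":-223,"grip":1},
    {"rx":0,"ry":0,"rz":0.21,"tx":12,"ty":643,"tz":-223,"grip":1},
    {"rx":0,"ry":0,"rz":0.21,"tx":12,"ty":643,"tz":-223,"grip":1},
    {"rx":0,"ry":0,"rz":0.21,"tx":12,"ty":643,"tz":-223,"grip":1},
  ],
)

```text
time_s: 13.75
position: [0.4379, 0.2977, 0.3266]
orientation: [-0.001, 0.07, 0.998, 0.0]
force: [-0.6, -0.0, 0.2]
gripper_width: 0.0852
finger_force: 0.0
```

```bash
python3 - <<'E'
from h import *
np.set_printoptions(precision=3,suppress=True)
print(pose(),observe()["time_s"])
for n in("wrist","top"):
    I,K,T=cam(n)
    if n=="wrist": cv2.imwrite("pics/w3.png",I); print(T)
    for th,z in(("cover_tab",.098),("cover_hinge",.104),("wing_mid",.12),("wing_end",.12),("lever_grip",.25)):
        for e in pinpoint(th,n)[:2]: print(n,th,np.round(e["position"]),round(e["conf"],2),atz(e["position"],K,T,z))
E
```

```text
[[-0.99   0.14  -0.002  0.438]
 [ 0.14   0.99   0.     0.298]
 [ 0.002  0.    -1.     0.327]
 [ 0.     0.     0.     1.   ]] 13.75
[[ 0.141 -0.944 -0.297  0.36 ]
 [ 0.99   0.135  0.042  0.31 ]
 [ 0.    -0.3    0.954  0.469]
 [ 0.     0.     0.     1.   ]]
wrist cover_tab [198. 327.] 0.79 [0.477 0.304 0.098]
wrist cover_hinge [330. 321.] 0.69 [0.644 0.274 0.104]
wrist wing_mid [266. 318.] 0.97 [0.547 0.284 0.12 ]
wrist wing_end [259. 349.] 0.91 [0.544 0.319 0.12 ]
top cover_tab [178. 455.] 0.68 [ 0.626 -0.366  0.098]
top cover_hinge [168. 209.] 0.72 [0.642 0.273 0.104]
top wing_mid [204. 198.] 0.46 [0.549 0.294 0.12 ]
top wing_end [204. 185.] 0.69 [0.549 0.325 0.12 ]
top lever_grip [233. 472.] 0.77 [ 0.49  -0.347  0.25 ]
```

View pics/w3.png

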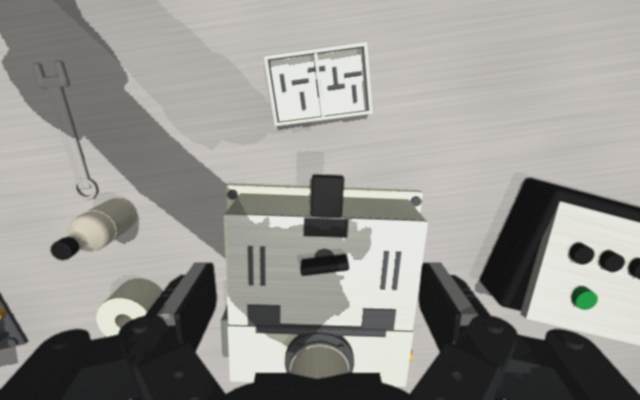

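The wrist view shows the tab at (195,327), the front edge at about row 190 and the hinge at about (329,321), so the unit's yaw is about -0.17. The wing runs from (266,302) to (261,348), roughly 0.16 rad counter-clockwise from home. The lever is back up. Now I'll grip the tab.

Emit:
move_arm(
  series=[
    {"rx":0,"ry":0,"rz":0.03,"tx":-36,"ty":11,"tz":40,"grip":1},
    {"rx":0,"ry":0,"rz":0.03,"tx":-36,"ty":11,"tz":80,"grip":1},
    {"rx":0,"ry":0,"rz":0.03,"tx":-36,"ty":11,"tz":120,"grip":1},
    {"rx":0,"ry":0,"rz":0.03,"tx":-36,"ty":11,"tz":160,"grip":1},
    {"rx":0,"ry":0,"rz":0.03,"tx":-36,"ty":11,"tz":190,"grip":1},
    {"rx":0,"ry":0,"rz":0.03,"tx":-36,"ty":11,"tz":215,"grip":1},
    {"rx":0,"ry":0,"rz":0.03,"tx":-36,"ty":11,"tz":235,"grip":1},
    {"rx":0,"ry":0,"rz":0.03,"tx":-36,"ty":11,"tz":252,"grip":1},
    {"rx":0,"ry":0,"rz":0.03,"tx":-36,"ty":11,"tz":252,"grip":-0.3},
    {"rx":0,"ry":0,"rz":0.03,"tx":-36,"ty":11,"tz":252,"grip":-0.3},
    {"rx":0,"ry":0,"rz":0.03,"tx":-36,"ty":11,"tz":252,"grip":-0.3},
    {"rx":0,"ry":0,"rz":0.03,"tx":-36,"ty":11,"tz":252,"grip":-0.3},
    {"rx":0,"ry":0,"rz":0.03,"tx":-36,"ty":11,"tz":252,"grip":-0.3},
  ],
  grip_force=20,
)

```text
time_s: 15.65
position: [0.4795, 0.3026, 0.0788]
orientation: [0.002, 0.088, 0.996, 0.005]
force: [2.4, 14.6, -1.5]
gripper_width: 0.0355
finger_force: 27.0
```

Emit:
move_arm(
  series=[
    {"rx":0,"ry":0,"rz":0,"tx":0,"ty":3,"tz":0,"grip":-0.3},
    {"rx":0,"ry":0,"rz":0,"tx":0,"ty":3,"tz":-2,"grip":-0.3},
    {"rx":0,"ry":0,"rz":0,"tx":0,"ty":3,"tz":-4,"grip":-0.3},
    {"rx":0,"ry":0,"rz":0,"tx":0,"ty":3,"tz":-6,"grip":-0.3},
    {"rx":0,"ry":0,"rz":0,"tx":0,"ty":3,"tz":-7,"grip":-0.3},
    {"rx":0,"ry":0,"rz":0,"tx":0,"ty":3,"tz":-7,"grip":-0.3},
  ],
)

```text
time_s: 16.25
position: [0.4794, 0.3026, 0.0839]
orientation: [0.002, 0.089, 0.996, 0.002]
force: [6.1, 9.7, -12.4]
gripper_width: 0.0354
finger_force: 25.8
```

Emit:
move_arm(
  series=[
    {"rx":0,"ry":0,"rz":0,"tx":0,"ty":2,"tz":-2,"grip":-0.3},
    {"rx":0,"ry":0,"rz":0,"tx":0,"ty":2,"tz":-3,"grip":-0.3},
    {"rx":0,"ry":0,"rz":0,"tx":0,"ty":2,"tz":-3,"grip":-0.3},
  ],
)

```text
time_s: 16.55
position: [0.4792, 0.3025, 0.0849]
orientation: [0.001, 0.089, 0.996, 0.0]
force: [10.4, 7.4, -26.8]
gripper_width: 0.0353
finger_force: 24.0
```

The tab rose 5 mm and then the force climbed to 27 N, so the catch still holds. Next I'll release the tab and go above the wing.

Emit:
move_arm(
  series=[
    {"rx":0,"ry":0,"rz":0,"tx":0,"ty":0,"tz":4,"grip":-0.3},
    {"rx":0,"ry":0,"rz":0,"tx":0,"ty":0,"tz":9,"grip":-0.3},
    {"rx":0,"ry":0,"rz":0,"tx":0,"ty":0,"tz":9,"grip":1},
    {"rx":0,"ry":0,"rz":0,"tx":0,"ty":0,"tz":9,"grip":1},
    {"rx":0,"ry":0,"rz":0,"tx":0,"ty":0,"tz":-10,"grip":1},
    {"rx":0,"ry":0,"rz":0,"tx":0,"ty":0,"tz":-60,"grip":1},
    {"rx":0,"ry":0,"rz":0.14,"tx":0,"ty":0,"tz":-110,"grip":1},
    {"rx":0,"ry":0,"rz":0.29,"tx":-10,"ty":0,"tz":-130,"grip":0.2},
    {"rx":0,"ry":0,"rz":0.44,"tx":-30,"ty":0,"tz":-130,"grip":0.2},
    {"rx":0,"ry":0,"rz":0.58,"tx":-50,"ty":0,"tz":-130,"grip":0.2},
    {"rx":0,"ry":0,"rz":0.73,"tx":-70,"ty":0,"tz":-130,"grip":0.2},
    {"rx":0,"ry":0,"rz":0.88,"tx":-70,"ty":0,"tz":-130,"grip":0.2},
    {"rx":0,"ry":0,"rz":1.03,"tx":-70,"ty":0,"tz":-130,"grip":0.2},
    {"rx":0,"ry":0,"rz":1.18,"tx":-70,"ty":0,"tz":-130,"grip":0.2},
    {"rx":0,"ry":0,"rz":1.32,"tx":-70,"ty":0,"tz":-130,"grip":0.2},
    {"rx":0,"ry":0,"rz":1.39,"tx":-70,"ty":0,"tz":-130,"grip":0.2},
    {"rx":0,"ry":0,"rz":1.39,"tx":-70,"ty":0,"tz":-130,"grip":0.2},
  ],
)

```text
time_s: 18.25
position: [0.5473, 0.2888, 0.2163]
orientation: [0.0, 0.707, 0.707, -0.0]
force: [0.4, -0.4, -0.2]
gripper_width: 0.0513
finger_force: 0.0
```

```bash
python3 - <<'E'
from h import *
np.set_printoptions(precision=3,suppress=True)
print(pose(),observe()["q"],observe()["time_s"])
I,K,T=cam("wrist"); cv2.imwrite("pics/w4.png",I); print(T[:3,3])
for th,z in(("cover_tab",.098),("cover_hinge",.104),("wing_mid",.12),("wing_end",.12)):
        for e in pinpoint(th,"wrist")[:2]: print(th,np.round(e["position"]),round(e["conf"],2),atz(e["position"],K,T,z))
E
```

```text
[[ 0.     1.    -0.     0.547]
 [ 1.    -0.    -0.     0.289]
 [-0.    -0.    -1.     0.216]
 [ 0.     0.     0.     1.   ]] [-1.108  0.501  0.784  1.668 -0.383  1.134 -0.22 ] 18.25
[0.546 0.367 0.359]
cover_tab [179. 221.] 0.63 [0.472 0.301 0.098]
cover_hinge [216. 442.] 0.65 [0.643 0.272 0.104]
wing_mid [199. 314.] 0.61 [0.543 0.291 0.12 ]
wing_mid [162. 315.] 0.58 [0.545 0.318 0.12 ]
wing_end [162. 315.] 0.6 [0.544 0.318 0.12 ]
wing_end [201. 314.] 0.27 [0.544 0.29  0.12 ]
```

View pics/w4.png

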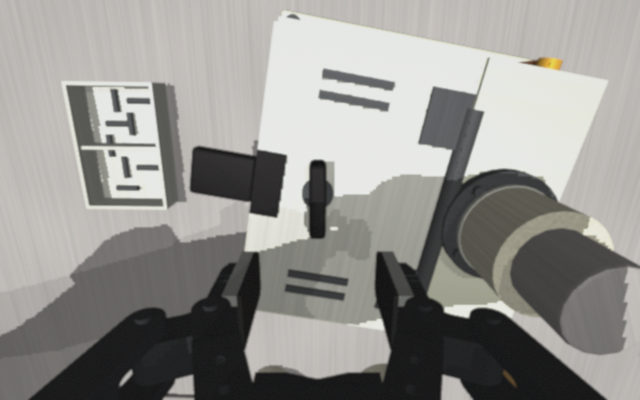

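The wrist view shows the wing bar upright at column 317, rows 160–238, parallel to the pads. The tab is at (172,222). I'll descend and grip the wing.

Emit:
move_arm(
  series=[
    {"rx":0,"ry":0,"rz":0,"tx":1,"ty":-2,"tz":40,"grip":0.2},
    {"rx":0,"ry":0,"rz":0,"tx":1,"ty":-2,"tz":70,"grip":0.2},
    {"rx":0,"ry":0,"rz":0,"tx":1,"ty":-2,"tz":90,"grip":0.2},
    {"rx":0,"ry":0,"rz":0,"tx":1,"ty":-2,"tz":103,"grip":0.2},
    {"rx":0,"ry":0,"rz":0,"tx":1,"ty":-2,"tz":103,"grip":0.2},
    {"rx":0,"ry":0,"rz":0,"tx":1,"ty":-2,"tz":103,"grip":-1},
    {"rx":0,"ry":0,"rz":0,"tx":1,"ty":-2,"tz":103,"grip":-1},
    {"rx":0,"ry":0,"rz":0,"tx":1,"ty":-2,"tz":103,"grip":-1},
    {"rx":0,"ry":0,"rz":0,"tx":1,"ty":-2,"tz":103,"grip":-1},
  ],
  grip_force=20,
)

```text
time_s: 19.4
position: [0.5471, 0.2903, 0.1146]
orientation: [0.001, 0.707, 0.707, 0.002]
force: [3.0, 0.3, 2.9]
gripper_width: 0.0113
finger_force: 27.1
```

Emit:
move_arm(
  series=[
    {"rx":0,"ry":0,"rz":-0.13,"tx":0,"ty":0,"tz":0,"grip":-1},
    {"rx":0,"ry":0,"rz":-0.26,"tx":0,"ty":0,"tz":0,"grip":-1},
    {"rx":0,"ry":0,"rz":-0.39,"tx":0,"ty":0,"tz":0,"grip":-1},
    {"rx":0,"ry":0,"rz":-0.52,"tx":0,"ty":0,"tz":0,"grip":-1},
    {"rx":0,"ry":0,"rz":-0.65,"tx":0,"ty":0,"tz":0,"grip":-1},
    {"rx":0,"ry":0,"rz":-0.78,"tx":0,"ty":0,"tz":0,"grip":-1},
    {"rx":0,"ry":0,"rz":-0.91,"tx":0,"ty":0,"tz":0,"grip":-1},
    {"rx":0,"ry":0,"rz":-1.04,"tx":0,"ty":0,"tz":0,"grip":-1},
    {"rx":0,"ry":0,"rz":-1.16,"tx":0,"ty":0,"tz":0,"grip":-1},
    {"rx":0,"ry":0,"rz":-1.26,"tx":0,"ty":0,"tz":0,"grip":-1},
    {"rx":0,"ry":0,"rz":-1.34,"tx":0,"ty":0,"tz":0,"grip":-1},
    {"rx":0,"ry":0,"rz":-1.34,"tx":0,"ty":0,"tz":0,"grip":-1},
  ],
)

```text
time_s: 20.6
position: [0.5471, 0.2903, 0.1146]
orientation: [0.002, 0.114, 0.993, 0.001]
force: [4.2, 0.1, 4.0]
gripper_width: 0.0115
finger_force: 27.3
```

Emit:
move_arm(
  series=[
    {"rx":0,"ry":0,"rz":0,"tx":0,"ty":0,"tz":0,"grip":1},
    {"rx":0,"ry":0,"rz":0,"tx":0,"ty":0,"tz":0,"grip":1},
    {"rx":0,"ry":0,"rz":0,"tx":0,"ty":0,"tz":0,"grip":1},
    {"rx":0,"ry":0,"rz":0,"tx":0,"ty":0,"tz":-40,"grip":1},
    {"rx":0,"ry":0,"rz":0,"tx":0,"ty":0,"tz":-80,"grip":1},
    {"rx":0,"ry":0,"rz":-0.05,"tx":40,"ty":0,"tz":-80,"grip":1},
    {"rx":0,"ry":0,"rz":-0.05,"tx":70,"ty":-1,"tz":-80,"grip":1},
    {"rx":0,"ry":0,"rz":-0.05,"tx":70,"ty":-1,"tz":-80,"grip":1},
  ],
)

```text
time_s: 21.4
position: [0.4727, 0.3067, 0.193]
orientation: [-0.002, 0.088, 0.996, 0.0]
force: [-0.7, 1.0, 0.2]
gripper_width: 0.085
finger_force: 0.0
```

```bash
python3 - <<'E'
from h import *
np.set_printoptions(precision=3,suppress=True)
print(pose(),observe()["time_s"])
I,K,T=cam("wrist"); cv2.imwrite("pics/w5.png",I)
for th,z in(("cover_tab",.098),("cover_hinge",.104),("wing_mid",.12),("wing_end",.12)):
        for e in pinpoint(th,"wrist")[:2]: print(th,np.round(e["position"]),round(e["conf"],2),atz(e["position"],K,T,z))
E
```

```text
[[-0.985  0.175 -0.003  0.473]
 [ 0.175  0.985  0.001  0.307]
 [ 0.004  0.    -1.     0.193]
 [ 0.     0.     0.     1.   ]] 21.4
cover_tab [208. 313.] 0.7 [0.475 0.304 0.098]
wing_mid [313. 310.] 0.74 [0.546 0.289 0.12 ]
wing_end [278. 313.] 0.66 [0.519 0.296 0.12 ]
```

View pics/w5.png

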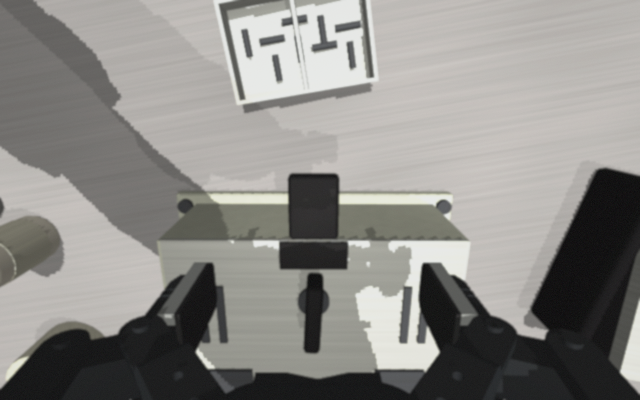

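The wing now points front to back (column 313, rows 275–350), and the tab is at (206,314). I'll grip the tab again.

Emit:
move_arm(
  series=[
    {"rx":0,"ry":0,"rz":0,"tx":-4,"ty":-2,"tz":40,"grip":1},
    {"rx":0,"ry":0,"rz":0,"tx":-4,"ty":-2,"tz":75,"grip":1},
    {"rx":0,"ry":0,"rz":0,"tx":-4,"ty":-2,"tz":100,"grip":1},
    {"rx":0,"ry":0,"rz":0,"tx":-4,"ty":-2,"tz":116,"grip":1},
    {"rx":0,"ry":0,"rz":0,"tx":-4,"ty":-2,"tz":116,"grip":-0.3},
    {"rx":0,"ry":0,"rz":0,"tx":-4,"ty":-2,"tz":116,"grip":-0.3},
    {"rx":0,"ry":0,"rz":0,"tx":-4,"ty":-2,"tz":116,"grip":-0.3},
    {"rx":0,"ry":0,"rz":0,"tx":-4,"ty":-2,"tz":116,"grip":-0.3},
    {"rx":0,"ry":0,"rz":0,"tx":-4,"ty":-2,"tz":116,"grip":-0.3},
  ],
  grip_force=25,
)

```text
time_s: 22.55
position: [0.4815, 0.3023, 0.0784]
orientation: [0.001, 0.09, 0.996, 0.001]
force: [-0.3, -2.6, 5.2]
gripper_width: 0.0357
finger_force: 27.7
```

Emit:
move_arm(
  series=[
    {"rx":0,"ry":0,"rz":0,"tx":0,"ty":0,"tz":-10,"grip":-0.3},
    {"rx":0,"ry":0,"rz":0,"tx":-1,"ty":0,"tz":-20,"grip":-0.3},
    {"rx":0,"ry":0,"rz":0,"tx":-2,"ty":0,"tz":-30,"grip":-0.3},
    {"rx":0,"ry":0,"rz":0,"tx":-4,"ty":0,"tz":-41,"grip":-0.3},
    {"rx":0,"ry":0,"rz":0,"tx":-6,"ty":0,"tz":-51,"grip":-0.3},
    {"rx":0,"ry":0,"rz":0,"tx":-9,"ty":0,"tz":-61,"grip":-0.3},
    {"rx":0,"ry":0,"rz":0,"tx":-13,"ty":0,"tz":-70,"grip":-0.3},
    {"rx":0,"ry":0,"rz":0,"tx":-17,"ty":0,"tz":-80,"grip":-0.3},
    {"rx":0,"ry":0,"rz":0,"tx":-17,"ty":0,"tz":-80,"grip":-0.3},
  ],
)

```text
time_s: 23.45
position: [0.4977, 0.2993, 0.1585]
orientation: [0.0, 0.09, 0.996, 0.0]
force: [-0.8, 0.1, -2.4]
gripper_width: 0.0354
finger_force: 27.2
```

Emit:
move_arm(
  series=[
    {"rx":0,"ry":0,"rz":0,"tx":-5,"ty":0,"tz":-9,"grip":-0.3},
    {"rx":0,"ry":0,"rz":0,"tx":-10,"ty":0,"tz":-17,"grip":-0.3},
    {"rx":0,"ry":0,"rz":0,"tx":-16,"ty":0,"tz":-26,"grip":-0.3},
    {"rx":0,"ry":0,"rz":0,"tx":-22,"ty":0,"tz":-34,"grip":-0.3},
    {"rx":0,"ry":0,"rz":0,"tx":-29,"ty":0,"tz":-42,"grip":-0.3},
    {"rx":0,"ry":0,"rz":0,"tx":-36,"ty":0,"tz":-49,"grip":-0.3},
    {"rx":0,"ry":0,"rz":0,"tx":-44,"ty":0,"tz":-56,"grip":-0.3},
    {"rx":0,"ry":0,"rz":0,"tx":-52,"ty":0,"tz":-62,"grip":-0.3},
    {"rx":0,"ry":0,"rz":0,"tx":-59,"ty":0,"tz":-67,"grip":-0.3},
    {"rx":0,"ry":0,"rz":0,"tx":-67,"ty":0,"tz":-72,"grip":-0.3},
    {"rx":0,"ry":0,"rz":0,"tx":-75,"ty":0,"tz":-76,"grip":-0.3},
    {"rx":0,"ry":0,"rz":0,"tx":-82,"ty":0,"tz":-79,"grip":-0.3},
    {"rx":0,"ry":0,"rz":0,"tx":-82,"ty":0,"tz":-79,"grip":-0.3},
    {"rx":0,"ry":0,"rz":0,"tx":-82,"ty":0,"tz":-79,"grip":-0.3},
    {"rx":0,"ry":0,"rz":0,"tx":-82,"ty":0,"tz":-79,"grip":-0.3},
    {"rx":0,"ry":0,"rz":0,"tx":-82,"ty":0,"tz":-79,"grip":-0.3},
  ],
)

```text
time_s: 25.05
position: [0.5786, 0.2847, 0.2378]
orientation: [0.0, 0.09, 0.996, 0.001]
force: [-4.4, 0.6, 5.0]
gripper_width: 0.0354
finger_force: 42.3
```

```bash
python3 - <<'E'
from h import *
np.set_printoptions(precision=3,suppress=True)
s=observe();print(s["position"],s["force"],s["finger_force"],s["gripper_width"])
I,K,T=cam("scene"); cv2.imwrite("pics/s6.png",cv2.resize(I[110:310,150:470],(800,500)))
I,K,T=cam("top")
for t in "oil_bottle label_roll core spanner loupe screw_tray lever_grip".split():
    d=pinpoint(t,"top"); print(t,d and (d[0]["position"],d[0]["conf"]))
E
```

```text
[0.579 0.285 0.238] [-4.406  0.562  4.989] 42.342708595097065 0.03537047606006528
oil_bottle ([228.3, 308.8], 0.66)
label_roll ([176.4, 317.0], 0.65)
core ([114.8, 317.5], 0.82)
spanner ([269.0, 324.7], 0.57)
loupe ([269.9, 425.7], 0.66)
screw_tray ([274.0, 200.8], 0.89)
lever_grip ([230.8, 471.0], 0.78)
```

View pics/s6.png

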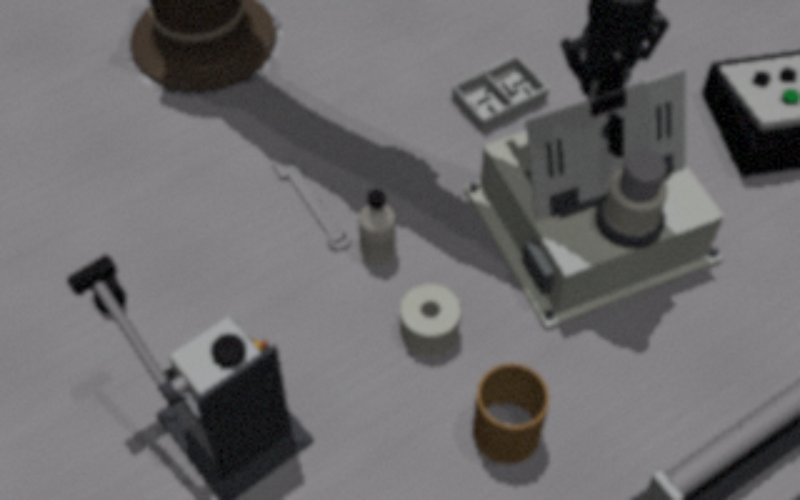

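The cover stands open at about 67° and is held by the tab. The lever is up at about (275,93) in this crop, and every bystander is where it started. I'll hand it in.

```bash
python3 -c "
from rig import ticket; print(ticket.job_done())"
```

```text
the job is handed in; nothing more can be done
None
```

I pumped the lubricator three full strokes, tugged the tab and felt the catch holding, then turned the catch free. The cover is handed in held open at about 67° (estimated from the arm position), with the lever back up and nothing else on the bench visibly moved; no verdict came back.

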